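# Shut a lever-arch file and press its compressor bar home

## Robot

A 6-joint arm with a two-finger parallel gripper is mounted at the origin on the work surface; the furniture and walls round the work are solid. World frame = base frame: x ahead of the robot, y to its left, z up, the work surface at z = 0. Lengths are in mm, angles in rad, forces in N, time in s.
With the tool pointing down it reaches from about 225 to 875 mm from the base axis. Payload 3.4 kg.
Tool frame: the origin (TCP) lies at the very end of the fingers, on their centre line; the grasp point (between the pads) lies 19 mm behind it; z points along the fingers, y is the line along which they close (so a half turn about z gives the same grasp; the last joint's range is limited). The gripper opens to 85 mm and grips with 20 to 120 N. Pads are 22 mm wide; open, the fingers measure 114 mm over their backs; the gripper's body (76 mm by 85 mm) begins 54 mm behind the grasp point. The pads swing forward as they close: fully open they stand 13 mm farther back than shut.
Start: joints at [-0.121, 0.276, 1.505, -0, 1.361, -0.121], TCP at [575.033, -0.009, 231.328] pointing down, gripper open.
Joint ranges: [-2.89, 2.89], [-0.75, 2.08], [0.22, 2.7], [-1.18, 4.32], [0.11, 2.71], [-2.7, 2.7]. Speed limits (rad/s): [2.57, 2.57, 3.14, 3.14, 3.14, 3.14].

## Interface

Orientations are given as a rotation vector (axis times angle).
In Python, from workcell import readout, eyes, workorder gives the robot as it stands.
- The arm moves only by the shell command python3 -m crank 'ROWS'. ROWS is JSON, a list of rows, each an object of numbers: "dx", "dy", "dz": the shift along the tool's x, y, z in m; "ax", "ay", "az": the turn, a rotation vector about the tool's x, y, z in rad; "jaw": the closure, from -1 (fully open) to 1 (shut). In form: [{"dx": .., "dy": .., "dz": .., "ax": .., "ay": .., "az": .., "jaw": ..}, ...]. A call has 1 to 12 rows; each row shifts and turns the commanded pose from where the row before left it, along the tool's axes as they then stand; what a row does not reach is not made up. A row lasts 1/10 s, in which the tool goes at most 50 mm and 8.59 degrees, less where a joint would pass 70% of its speed; a pose out of reach is approached as far as the arm can. A call is refused whole if a number of a shift passes 0.05 or a number of a turn 0.15, either way. A call with a gripper value outside its range is refused whole. The fingers move at their own pace and stop on an object; the grip force is fixed at half the most. Time passes only in rows, so rows that do not move let the fingers close. It gives the time, the measured TCP pose, the force, the opening and the grip force at its end, in the units of the state.
- readout.state(): the state, without advancing time (a new reading comes with each control period).
- eyes.camera(name): name is "scene" or "side" or "wrist"; returns the picture (400x640x3 uint8, red, green, blue); there is no depth.
- eyes.get_calibration(name): a dict with "intrinsics" (3x3 intrinsics, pixels), "eye" and "rotation" of the camera in the world; the wrist camera has in their place "tool_from_camera" (4x4, takes a point from camera to tool coordinates, whose origin is the TCP and whose axes are the flange's). Camera axes: x right, y up, looking along -z (the intrinsics and any distortion apply to the point x, -y, -z); pixel columns grow to the right and rows downward; lengths in mm; the calibration is good to about 2 mm. A picture is of the moment at which its call begins: read the wrist's pose just before it. get_calibration takes no time and is no camera call.
- workorder.job_done(): hands the job in; it is judged then, once.
The state is a dict: "time_s": time; "joint_positions": joint angles; "dq": joint speeds; "effort": joint torques, N m; "tcp_pos": TCP position; "tool_rot": TCP orientation; "ft_force": force on the tool from outside, world axes, zero at the start; "wrist_torque": the same for the moment, N m; "width": finger opening in mm; "gripper_force": force on a finger pad.
Only numpy, scipy, OpenCV 4.12 (cv2) and the standard library are available. Lean on these libraries where they do the work, as an engineer would, in place of code of your own. Each camera call takes 0.05 s, during which the arm holds its last target. There are 200 camera calls.

## Task

The pages are on the posts of the lever-arch file: shut its arch by pushing the standing lever over until it snaps down and stays, and press the compressor bar down the posts until it lies on the pages. Only push with the tips or outside of the fingers: do not grip or force the lever or the bar, do not pull the bar up or shove the wire arch itself, and leave the small things on and round the file where they lie.

Things in the scene. Friction and masses are not known exactly. Their poses are not given: they have to be found in the camera images.
- file: Black-edged A5 lever-arch file with grey lining, open flat, fixed to the desk; 3 mm boards, 232 mm along its x. Origin on its underside (world z 3 mm), midway between its two posts. x along the row of posts, away from the robot; +y (left) to spine and front cover, -y page side. Back cover y -142 to +78 mm, spine to +150, front cover to +365. Stack of pages y -136 to +12, top at z 17 mm.
- posts_mid (a point): point midway between the tops of the two fixed steel posts, which stand at x = -40 and +40 mm, y = 0 of the file, 6 mm thick, tops at z = 44.5 mm. They pass through the pages and the compressor bar. The z values given here for parts of the file are all in its own frame. All else of the file except arch, lever and compressor bar is below 22 mm.
- lever (a joint): Lever hinge, rad: 0 = standing (8 degrees past upright to the page side; arch open), 1.606 = down toward the spine (arch shut); stops at both ends. Axis along the file's x, at y +16, z 13 mm. An over-centre spring drives it to the nearer stop; dead point at 0.70 rad (32 degrees beyond upright toward the spine). About 7 N at the tip starts it, less further on; past the dead point it snaps down.
- lever_tip (a point): End of the lever, on its mid line, 60 mm from its hinge. Steel strip 10 mm wide (along the file's x), 2.4 mm thick, ending in a flat black grip 17 mm wide, 6 mm thick, 27 mm long. In the file's frame: standing at x 0, y +8, z 72 mm, half-way between the legs of the arch; down at y +76, z 19 mm.
- arch: Bent steel wire 4 mm thick, geared to the lever: two hooked legs at x -40 and +40 mm of the file, free space between them but for a cross bar at z 9.5 mm (the hinge; origin at its middle, y +44 mm). Open it leans to the spine, at most 62 mm high; shut, its ends meet the posts' tops, crown at z 59 mm between y 0 and +44. Not to be shoved itself.
- compressor (a joint): Slide of the compressor bar on the two posts, m: grows as the bar goes down; 0.020 = lying on the pages (stop). Starts between 0 and 0.006. Friction in its catches holds it at any height; about 3 N moves it (a little more when fast). It could be drawn up 7 mm above 0.
- compressor_mid (a point): Middle of the upper face of the compressor bar: flat grey plastic, 150 mm long (along the file's x), 26 mm wide, 3 mm thick, threaded on the two posts. At x 0, y -5 mm of the file; z 40 mm at joint value 0, z 20 mm when it lies on the pages. It can be pressed anywhere along its length, also between the posts once the lever is down.
- letter_box: Wooden letter box with raised lid, fixed on the desk right of the file, near the middle of the desk, about 206x261 mm and up to 0.3 m high with its lid. Origin under its middle. To be gone round or over.
- ball_pen: slim steel ball pen, 12x139x12 mm, its length along its own y, lying loose on the inside of the file's front cover. Origin under its middle. A bystander.
- sticky_pad: square pad of notes, 76x76x12 mm, lying loose on the inside of the file's front cover. Origin under its middle. A bystander.
- eraser: small eraser in a paper sleeve, 21x45x12 mm, lying loose on the filed pages, toward their free edge. Origin under its middle. A bystander.
- letter_opener: brass paper knife with a dark handle, 18x246x12 mm, its length along its own y, loose on the desk in front of the letter box. Origin under its middle. A bystander.
- usb_stick: black memory stick, 18x50x8 mm, loose on the desk near the front corner of the file. Origin under its middle. A bystander.

How it is judged (in metres and radians):
At the end, for the whole second after the job is handed in: The lever lies at its shut stop (joint above 1.53 of 1.606 rad) and so the arch is shut, the compressor bar lies on the pages to within 2.5 mm (joint above 0.0175 of 0.020 m), and both are at rest (value of joint lever above 1.53 rad and value of joint compressor above 0.0175 m and velocity of joint lever between -0.1 and 0.1 rad/s and velocity of joint compressor between -0.01 and 0.01 m/s); the robot touches nothing.
It fails at once if the compressor bar is pulled up the posts (value of joint compressor below -0.003 m).
It fails at once if the wire arch is shoved directly (more than 10 N on it) (contact force between any of the fingers, the arm and arch above 10 N).
It fails at once if the lever or the compressor bar is gripped or forced (more than 35 N on it) (contact force between the fingers and lever above 35 N or contact force between the fingers and compressor above 35 N).
It fails at once if a small thing on or round the file is pushed or carried away (more than 25 mm) (distance of any of ball_pen, sticky_pad, eraser, letter_opener, usb_stick from where it was at the start of the episode above 0.025 m).
It also fails if it takes over 42 s, if anything falls off the work surface, if the arm or the gripper's body presses on something with over 40 N, if the wrist force passes 120 N, or if a joint passes its speed limit or range.

## Working session

There is one attempt and no reset: what is moved stays moved. The work goes in short steps, Python scripts to look and compute and a shell command to move; the robot and the scene stay as the last step left them, time stands still between calls to the robot, and variables do not carry over. Pictures are saved under pics/ and viewed, at most 10 in all, crops included, and the job is handed in when it is done.

```bash
mkdir -p pics
python3 - <<'E'
from workcell import readout, eyes
import cv2
s=readout.state();print(s)
for n in ("scene","side","wrist"):
    c=eyes.get_calibration(n);print(n,c)
    cv2.imwrite(f"pics/{n}0.png",eyes.camera(n)[:,:,::-1])
E
```

```text
{'time_s': 0.0, 'joint_positions': array([-1.20962532e-01,  2.76586129e-01,  1.50612020e+00, -4.25605484e-06,
        1.36066149e+00, -1.21007617e-01]), 'dq': array([-0.00039134, -0.00123832, -0.00060894, -0.00234888,  0.00032298,
       -0.00266666]), 'effort': array([ 6.20495921e-04, -4.16768074e+01, -2.45808578e+01, -1.52056768e-04,
        1.11346930e-02,  1.69860516e-05]), 'tcp_pos': array([5.74490787e+02, 7.65244640e-02, 2.30449896e+02]), 'tool_rot': array([-2.22040369e+00, -2.22050578e+00,  1.72371051e-03]), 'ft_force': array([-0.42335623,  0.08810224, -0.04615941]), 'wrist_torque': array([-0.01434277, -0.06415679,  0.0382959 ]), 'gripper_force': 0.0, 'width': 85.69393910181617}
scene {'intrinsics': array([[408.89963137,   0.        , 321.16015027],
       [  0.        , 408.89963137, 197.86348465],
       [  0.        ,   0.        ,   1.        ]]), 'eye': array([-175.67978364,  943.5373405 ,  703.80507937]), 'rotation': array([ 0.4530478 , -1.18841959, -2.14019465])}
side {'intrinsics': array([[421.60150589,   0.        , 323.87524004],
       [  0.        , 421.60150589, 194.72857233],
       [  0.        ,   0.        ,   1.        ]]), 'eye': array([ 543.43710048, -998.53570817,  741.79417738]), 'rotation': array([1.07544736, 0.0095821 , 0.05868533])}
wrist {'intrinsics': array([[326.19917017,   0.        , 317.32157161],
       [  0.        , 326.19917017, 203.32035774],
       [  0.        ,   0.        ,   1.        ]]), 'tool_from_camera': array([[-1.04439584e-03,  9.55208195e-01,  2.95932786e-01,
         7.72713027e+01],
       [ 9.99999200e-01,  7.86295377e-04,  9.91168360e-04,
        -1.07864398e-01],
       [ 7.14081558e-04,  2.95933584e-01, -9.55208252e-01,
        -1.42109345e+02],
       [ 0.00000000e+00,  0.00000000e+00,  0.00000000e+00,
         1.00000000e+00]])}
```

View pics/scene0.png

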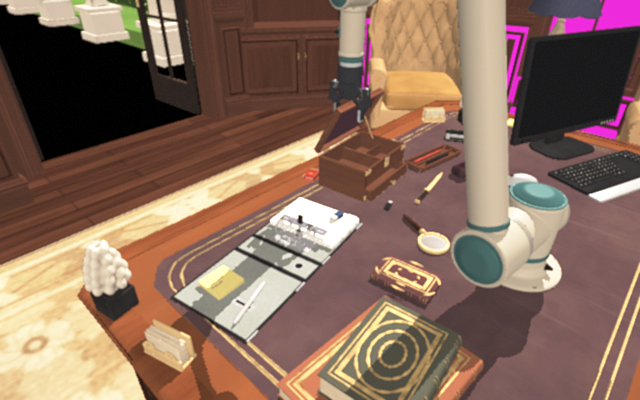

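View pics/side0.png

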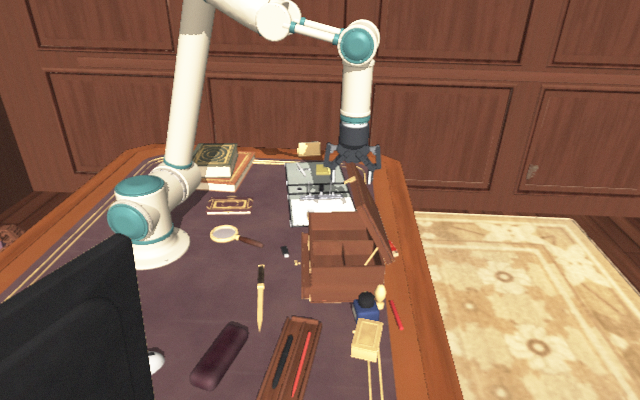

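View pics/wrist0.png

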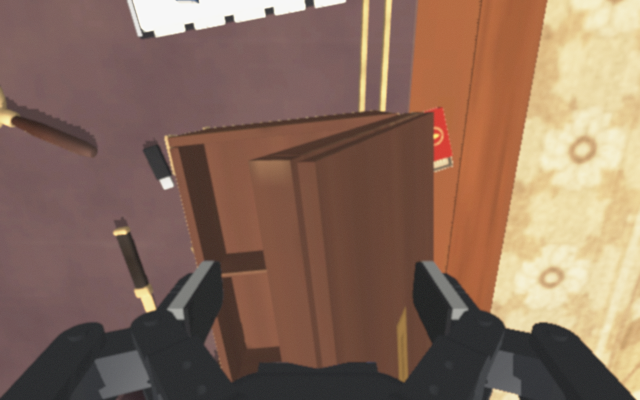

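The scene camera shows the file at cols 175–360, rows 195–335 (pad 222,280; pen 250,303; lever 300,220). In the wrist view the page edge is at the top (cols 130–345), and the box is below the hand. I'll enlarge the scene view next.

Run:
```python
import cv2
i=cv2.imread("pics/scene0.png")[190:340,170:370]
cv2.imwrite("pics/c1.png",cv2.resize(i,None,fx=4,fy=4,interpolation=cv2.INTER_CUBIC))
```

```text
(no output)
```

View pics/c1.png

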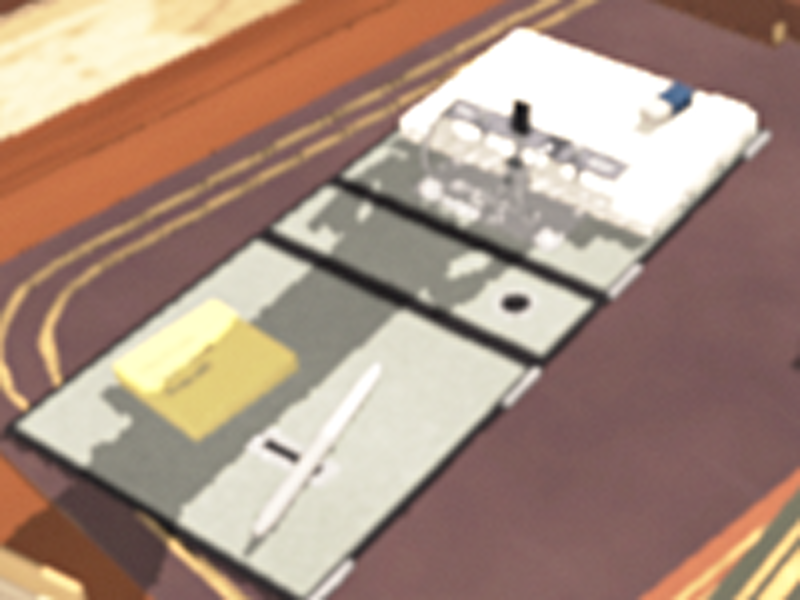

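```bash
cat > h.py <<'E'
import numpy as np
from scipy.spatial.transform import Rotation as R
from scipy.optimize import least_squares
from workcell import readout, eyes
def cam(n,st=None):
    c=eyes.get_calibration(n);K=c["intrinsics"]
    if "eye" in c: return K,R.from_rotvec(c["rotation"]).as_matrix(),np.array(c["eye"])
    T=c["tool_from_camera"];Rt=R.from_rotvec(st["tool_rot"]).as_matrix()
    return K,Rt@T[:3,:3],Rt@T[:3,3]+st["tcp_pos"]
def proj(C,p):
    K,Rm,e=C;q=(np.atleast_2d(p)-e)@Rm;q=q*[1,-1,-1];q=q@K.T
    return q[:,:2]/q[:,2:]
def ray(C,uv,z):
    K,Rm,e=C;d=np.linalg.solve(K,[uv[0],uv[1],1])*[1,-1,-1];d=Rm@d
    return e+d*(z-e[2])/d[2]
def w(p,v):
    p=np.atleast_2d(np.array(p,float));c,s=np.cos(v[2]),np.sin(v[2])
    return np.c_[v[0]+c*p[:,0]-s*p[:,1],v[1]+s*p[:,0]+c*p[:,1],p[:,2]+3]
def fit(obs):  # obs: list of (C, filepts, uv)
    f=lambda v:np.concatenate([(proj(C,w(P,v))-uv).ravel() for C,P,uv in obs])
    s=least_squares(f,[520,420,0],loss="soft_l1",x_scale=[100,100,.3]);return s.x,f(s.x).reshape(-1,2).round(1)
E
python3 - <<'E'
from h import *
P=[[116,78,3],[-116,78,3],[116,150,3],[-116,150,3],[116,365,3],[-116,365,3],[0,8,72]]
uv=np.array([[338,180],[605,297],[265,235],[543,362],[12,428],[305,600],[520,108]])/4+[170,190]
C=cam("scene");v,r=fit([(C,P,uv)]);print(v,r.tolist())
for n,u in dict(pad=(205,375),pen1=(378,368),pen2=(250,548),er=(668,103)).items():
    print(n,ray(C,np.array(u)/4+[170,190],30 if n=="er" else 12))
E
```

```text
[4.81736464e+02 2.96306932e+02 1.67682404e-01] [[-1.3, -1.2], [1.3, 0.2], [-0.8, -1.4], [0.7, 0.5], [-2.3, -0.6], [0.3, 2.5], [0.9, -2.2]]
pad [478.87756439 574.58399078  12.        ]
pen1 [408.52466463 500.46953147  12.        ]
pen2 [354.98185888 634.8883708   12.        ]
er [447.94718803 190.02468773  30.        ]
```

```bash
python3 -m crank '[{"dz":-0.045,"jaw":1},{"dz":-0.045,"jaw":1},{"dz":-0.045,"jaw":1},{"dx":0.04,"dy":-0.013,"jaw":1},{"dx":0.042,"dy":-0.013,"jaw":1},{"dx":0.042,"dy":-0.013,"jaw":1},{"dx":0.042,"dy":-0.013,"jaw":1},{"dx":0.042,"dy":-0.013,"jaw":1},{"dx":0.042,"dy":-0.013,"jaw":1},{"dx":0.04,"dy":-0.013,"az":-0.1,"jaw":1},{"az":-0.068,"dz":0.045,"jaw":1},{"dz":0.04,"jaw":1}]'
python3 - <<'E'
from h import *;import cv2,time
s=readout.state()
im=eyes.camera("wrist");s=readout.state();print(s["tcp_pos"],s["tool_rot"],s["width"],s["time_s"])
cv2.imwrite("pics/w1.png",im[:,:,::-1])
v=[481.7,296.3,.168];C=cam("wrist",s)
for n,p in dict(tip=[0,8,72],p1=[-40,0,44.5],p2=[40,0,44.5],c=[0,0,0],fl=[116,78,3],fr=[-116,78,3]).items(): print(n,proj(C,w(p,v)))
E
```

```text
[5.74716044e+02 2.14788396e-02 2.30774956e+02] [-2.22083943e+00 -2.22085642e+00  1.06391562e-03] 85.54605663089293 0.2
tip [[ 176.27383406 -253.60109277]]
p1 [[ 143.71915508 -189.55289201]]
p2 [[ 246.14713043 -213.2956127 ]]
c [[ 212.67640963 -156.62412335]]
fl [[ 328.22137764 -316.4026382 ]]
fr [[  50.53116623 -248.30481344]]invalid input at $[0]: expected keys dx, dy, dz, ax, ay, az, jaw
```

View pics/w1.png

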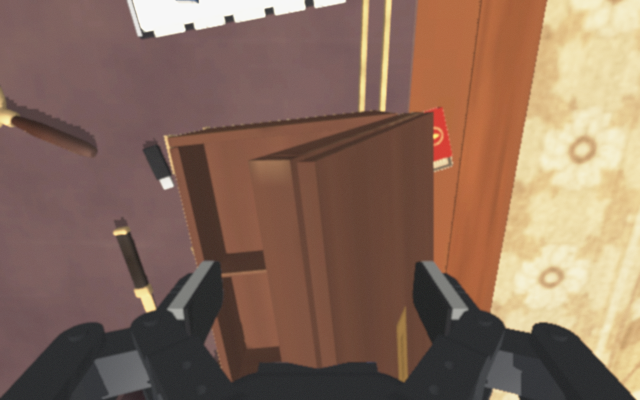

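The rows were refused because every key must be given, so the arm hasn't moved and this picture is unchanged. I'll resend them with all keys.

```bash
python3 -m crank '[{"dx":0,"dy":0,"dz":-0.045,"ax":0,"ay":0,"az":0,"jaw":1},{"dx":0,"dy":0,"dz":-0.045,"ax":0,"ay":0,"az":0,"jaw":1},{"dx":0,"dy":0,"dz":-0.045,"ax":0,"ay":0,"az":0,"jaw":1},{"dx":0.042,"dy":-0.013,"dz":0,"ax":0,"ay":0,"az":0,"jaw":1},{"dx":0.042,"dy":-0.013,"dz":0,"ax":0,"ay":0,"az":0,"jaw":1},{"dx":0.042,"dy":-0.013,"dz":0,"ax":0,"ay":0,"az":0,"jaw":1},{"dx":0.042,"dy":-0.013,"dz":0,"ax":0,"ay":0,"az":0,"jaw":1},{"dx":0.042,"dy":-0.013,"dz":0,"ax":0,"ay":0,"az":0,"jaw":1},{"dx":0.042,"dy":-0.013,"dz":0,"ax":0,"ay":0,"az":0,"jaw":1},{"dx":0.042,"dy":-0.013,"dz":0,"ax":0,"ay":0,"az":-0.1,"jaw":1},{"dx":0,"dy":0,"dz":0.045,"ax":0,"ay":0,"az":-0.068,"jaw":1},{"dx":0,"dy":0,"dz":0.04,"ax":0,"ay":0,"az":0,"jaw":1}]'
python3 - <<'E'
from h import *
s=readout.state();print(s["tcp_pos"],s["tool_rot"],s["width"],s["time_s"])
v=[481.7,296.3,.168];C=cam("wrist",s)
for n,p in dict(tip=[0,8,72],p1=[-40,0,44.5],p2=[40,0,44.5],c=[0,0,0],fl=[116,78,3],fr=[-116,78,3]).items(): print(n,proj(C,w(p,v)))
E
```

```text
time_s: 1.4
tcp_pos: [483.7, 295.8, 280.8]
tool_rot: [2.021, 2.403, 0.004]
ft_force: [1.1, 0.5, -1.7]
width: -0.1
gripper_force: 0.0
[483.66157737 295.82702548 280.8046174 ] [2.02121209 2.40340543 0.00381258] -0.09294486000371101 1.4
tip [[315.25715888 168.72178932]]
p1 [[281.11139365 170.81569636]]
p2 [[349.55714822 171.01071604]]
c [[315.47669851 164.05147572]]
fl [[410.59382698 101.45451409]]
fr [[220.39320044 100.79816514]]
```

Run:
```python
from h import *;import cv2
im=eyes.camera("wrist")[:,:,::-1]
cv2.imwrite("pics/w2.png",im)
cv2.imwrite("pics/w2c.png",cv2.resize(im[60:260,200:440],None,fx=3,fy=3,interpolation=cv2.INTER_CUBIC))
```

```text
(no output)
```

View pics/w2c.png

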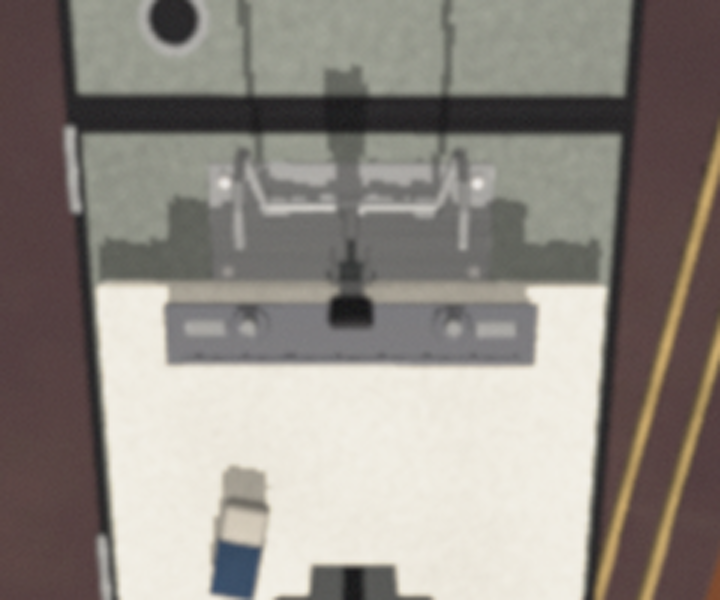

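Seen from the wrist, the file is square to the tool. In the crop, the post tops are near (248,325) and (455,325), the lever grip is at (351,312), and the spine fold is at row 112 between columns 73 and 635. The eraser is at (240,545), well clear.

Run:
```python
from h import *
s=readout.state();C=cam("wrist",s)
P=[[-40,0,44.5],[40,0,44.5],[-116,78,3],[116,78,3],[0,8,73]]
uv=np.array([[248,325],[455,325],[73,110],[635,110],[351,314]])/3+[200,60]
v,r=fit([(C,P,uv)]);print(v,r.tolist())
# checks in crop px
for p in ([75,8,38],[75,-18,38],[-75,-18,38],[0,12,17],[116,12,3]): print(p,(proj(C,w(p,v))-[200,60])*3)
yaw=v[2];Rt=R.from_rotvec(s["tool_rot"]).as_matrix();print("tool x dir",np.arctan2(-Rt[0,0],Rt[1,0]),yaw)
for f in ([0,-25,110],[0,-25,54],[0,36,54]):
    print(f,Rt.T@(w(f,v)[0]-s["tcp_pos"]))
```

```text
[4.74841539e+02 2.97054701e+02 1.69202533e-01] [[-0.5, -0.3], [0.7, -0.1], [-3.7, -0.1], [4.1, -0.1], [-0.2, 1.3]]
[75, 8, 38] [[548.01090361 300.94423608]]
[75, -18, 38] [[544.02294079 367.09690429]]
[-75, -18, 38] [[161.02517635 365.77076002]]
[0, 12, 17] [[352.75987126 281.55871755]]
[116, 12, 3] [[632.83882674 276.95277372]]
tool x dir 0.17019237831590336 0.1692025331477296
[0, -25, 110] [-19.6082127   -1.19966963 159.35000059]
[0, -25, 54] [-19.38968554  -0.39977364 215.34386108]
[0, 36, 54] [ 41.60982013  -0.34279939 215.1049845 ]
```

Run:
```python
import cv2
g=cv2.cvtColor(cv2.imread("pics/w2.png"),cv2.COLOR_BGR2GRAY)
for r in (85,97,120): print(r,g[r,215:235].tolist(),g[r,405:420].tolist())
for r in (172,178): print(r,g[r,245:265].tolist(),g[r,370:388].tolist())
```

```text
85 [71, 73, 73, 71, 70, 64, 50, 41, 44, 65, 105, 141, 154, 155, 157, 154, 152, 149, 150, 148] [147, 144, 132, 102, 65, 43, 41, 48, 60, 66, 70, 68, 68, 67, 67]
97 [70, 72, 73, 72, 73, 69, 64, 50, 36, 39, 42, 41, 38, 41, 37, 38, 39, 40, 41, 36] [43, 40, 41, 41, 40, 43, 50, 61, 68, 69, 69, 69, 68, 69, 70]
120 [70, 68, 70, 69, 69, 70, 84, 122, 159, 171, 150, 102, 78, 111, 140, 148, 146, 143, 143, 141] [116, 76, 44, 39, 49, 62, 68, 73, 72, 72, 71, 73, 71, 71, 73]
172 [235, 235, 235, 236, 236, 236, 235, 235, 233, 218, 163, 128, 125, 124, 125, 126, 127, 131, 134, 135] [144, 137, 128, 125, 124, 124, 125, 132, 163, 213, 233, 237, 236, 237, 237, 235, 235, 235]
178 [234, 233, 232, 233, 234, 235, 235, 235, 233, 223, 182, 140, 126, 126, 125, 123, 122, 119, 118, 115] [118, 111, 115, 120, 124, 124, 128, 142, 191, 230, 236, 235, 234, 235, 235, 236, 236, 236]
```

Run:
```python
from h import *
s=readout.state();print(s["tcp_pos"],s["tool_rot"],s["dq"].round(3))
s0=dict(s,tcp_pos=np.array([483.66,295.83,280.80]),tool_rot=np.array([2.02121209,2.40340543,0.00381258]))
C=cam("wrist",s0)
P=[[-40,0,44.5],[40,0,44.5],[-116,78,3],[116,78,3],[0,8,73]]
uv=np.array([[248,325],[455,325],[66,110],[634.5,110],[351,314]])/3+[200,60]
v,r=fit([(C,P,uv)]);print(v,r.tolist())
for p in ([75,8,38],[75,-18,38],[-75,-18,38],[0,12,17]): print(p,(proj(C,w(p,v))-[200,60])*3)
Rt=R.from_rotvec(s["tool_rot"]).as_matrix();print("tool dir",np.arctan2(-Rt[0,0],Rt[1,0]))
for f in ([0,-25,110],[0,-25,54],[0,36,54]):
    print(f,Rt.T@(w(f,v)[0]-s["tcp_pos"]))
```

```text
[479.0505738  292.93788686 272.23887793] [-2.02057328 -2.39737164  0.02106542] [-0.021  0.017 -0.045 -0.     0.202  0.007]
[4.82931917e+02 3.00883240e+02 1.72209066e-01] [[0.0, -1.0], [-0.3, -1.1], [-0.5, 0.8], [0.8, 0.7], [0.1, 0.3]]
[75, 8, 38] [[542.24871168 298.31372258]]
[75, -18, 38] [[538.5791968  362.96291236]]
[-75, -18, 38] [[163.67020759 363.46596476]]
[0, 12, 17] [[351.03738561 280.36102754]]
tool dir 0.17019237831590336
[0, -25, 110] [-17.20525103   7.49640971 159.21639539]
[0, -25, 54] [-16.98672387   8.2963057  215.21025587]
[0, 36, 54] [ 44.01268764   8.16990027 214.97399931]
```

```bash
python3 -m crank '[{"dx":-0.017,"dy":0.004,"dz":0.03,"ax":0,"ay":0,"az":0,"jaw":1},{"dx":0,"dy":0,"dz":0.04,"ax":0,"ay":0,"az":0,"jaw":1},{"dx":0,"dy":0,"dz":0.04,"ax":0,"ay":0,"az":0,"jaw":1},{"dx":0,"dy":0,"dz":0,"ax":0,"ay":0,"az":0,"jaw":1},{"dx":0,"dy":0,"dz":0,"ax":0,"ay":0,"az":0,"jaw":1},{"dx":0,"dy":0,"dz":0,"ax":0,"ay":0,"az":0,"jaw":1}]'
cat > d.py <<'E'
from h import *
import sys
v=[482.9,300.9,.172];s=readout.state();Rt=R.from_rotvec(s["tool_rot"]).as_matrix()
print("R z",Rt[:,2].round(3),"dir",np.arctan2(-Rt[0,0],Rt[1,0]).round(3),"dq",abs(s["dq"]).max().round(3),"F",s["ft_force"].round(1),"t",s["time_s"])
c,sn=np.cos(v[2]),np.sin(v[2]);d=s["tcp_pos"]-[v[0],v[1],3]
print("TCP in file",(c*d[0]+sn*d[1]).round(1),(-sn*d[0]+c*d[1]).round(1),d[2].round(1))
E
python3 d.py
```

```text
time_s: 2.05
tcp_pos: [492.8, 278.6, 174.1]
tool_rot: [2.026, 2.398, 0.007]
ft_force: [0.4, -0.1, -0.3]
width: 0.4
gripper_force: 0.0
R z [ 0.005  0.002 -1.   ] dir 0.168 dq 0.01 F [ 0.4 -0.1 -0.3] t 2.05
TCP in file 5.9 -23.7 171.1
```

```bash
python3 -m crank '[{"dx":0,"dy":-0.006,"dz":0.03,"ax":0,"ay":0,"az":0,"jaw":1},{"dx":0,"dy":0,"dz":0.03,"ax":0,"ay":0,"az":0,"jaw":1},{"dx":0,"dy":0,"dz":0.03,"ax":0,"ay":0,"az":0,"jaw":1},{"dx":0,"dy":0,"dz":0.015,"ax":0,"ay":0,"az":0,"jaw":1},{"dx":0,"dy":0,"dz":0.010,"ax":0,"ay":0,"az":0,"jaw":1},{"dx":0,"dy":0,"dz":0,"ax":0,"ay":0,"az":0,"jaw":1},{"dx":0,"dy":0,"dz":0,"ax":0,"ay":0,"az":0,"jaw":1},{"dx":0,"dy":0,"dz":0,"ax":0,"ay":0,"az":0,"jaw":1}]'
python3 d.py
```

```text
time_s: 2.85
tcp_pos: [486.2, 277.4, 57.9]
tool_rot: [2.026, 2.399, 0.005]
ft_force: [0.6, 0.4, -0.2]
width: 0.2
gripper_force: 0.0
R z [ 0.003  0.001 -1.   ] dir 0.168 dq 0.009 F [ 0.6  0.4 -0.2] t 2.85
TCP in file -0.8 -23.7 54.9
```

```bash
python3 -m crank '[{"dx":0.01,"dy":0,"dz":0,"ax":0,"ay":0,"az":0,"jaw":1},{"dx":0.008,"dy":0,"dz":0,"ax":0,"ay":0,"az":0,"jaw":1},{"dx":0.006,"dy":0,"dz":0,"ax":0,"ay":0,"az":0,"jaw":1},{"dx":0.006,"dy":0,"dz":0,"ax":0,"ay":0,"az":0,"jaw":1},{"dx":0.006,"dy":0,"dz":0,"ax":0,"ay":0,"az":0,"jaw":1}]'
python3 d.py
```

```text
time_s: 3.35
tcp_pos: [479.5, 311.7, 56.7]
tool_rot: [2.023, 2.399, -0.001]
ft_force: [1.9, -3.7, -1.9]
width: -0.1
gripper_force: 2.1
R z [ 0.002 -0.003 -1.   ] dir 0.17 dq 0.105 F [ 1.9 -3.7 -1.9] t 3.35
TCP in file -1.5 11.2 53.7
```

Force is about 4 N, so the finger is in contact and the lever is moving. I'll keep pushing.

```bash
python3 -m crank '[{"dx":0.007,"dy":0,"dz":0,"ax":0,"ay":0,"az":0,"jaw":1},{"dx":0.007,"dy":0,"dz":0,"ax":0,"ay":0,"az":0,"jaw":1},{"dx":0.007,"dy":0,"dz":0,"ax":0,"ay":0,"az":0,"jaw":1},{"dx":0.006,"dy":0,"dz":0,"ax":0,"ay":0,"az":0,"jaw":1},{"dx":0,"dy":0,"dz":0,"ax":0,"ay":0,"az":0,"jaw":1},{"dx":0,"dy":0,"dz":0,"ax":0,"ay":0,"az":0,"jaw":1}]'
python3 d.py
```

```text
time_s: 3.95
tcp_pos: [474.2, 339.3, 56.3]
tool_rot: [2.027, 2.401, 0.0]
ft_force: [0.3, -0.3, 0.1]
width: 0.1
gripper_force: 0.0
R z [ 0.  0. -1.] dir 0.169 dq 0.008 F [ 0.3 -0.3  0.1] t 3.95
TCP in file -2.0 39.3 53.3
```

```bash
python3 -m crank '[{"dx":0,"dy":0.002,"dz":-0.04,"ax":0,"ay":0,"az":0,"jaw":1},{"dx":0,"dy":0,"dz":-0.045,"ax":0,"ay":0,"az":0,"jaw":1},{"dx":-0.022,"dy":0,"dz":-0.045,"ax":0,"ay":0,"az":0,"jaw":1},{"dx":-0.022,"dy":0,"dz":0,"ax":0,"ay":0,"az":0,"jaw":1},{"dx":0,"dy":0,"dz":0,"ax":0,"ay":0,"az":0,"jaw":1},{"dx":0,"dy":0,"dz":0,"ax":0,"ay":0,"az":0,"jaw":1},{"dx":0,"dy":0,"dz":0,"ax":0,"ay":0,"az":0,"jaw":1}]'
python3 - <<'E'
from h import *;import cv2
s=readout.state();im=eyes.camera("wrist")[:,:,::-1];cv2.imwrite("pics/w3.png",im)
C=cam("wrist",s);v=[482.9,300.9,.172]
for p in ([-40,0,44.5],[40,0,44.5],[0,76,19],[0,44,9.5],[-40,22,59],[0,-5,36]): print(p,proj(C,w(p,v)))
E
python3 d.py
```

```text
time_s: 4.65
tcp_pos: [483.0, 296.2, 185.2]
tool_rot: [-2.027, -2.399, 0.002]
ft_force: [-0.2, 0.3, -0.3]
width: 0.3
gripper_force: 0.0
[-40, 0, 44.5] [[273.32029928 188.36206347]]
[40, 0, 44.5] [[363.68192683 187.97135143]]
[0, 76, 19] [[318.10490013  98.33025085]]
[0, 44, 9.5] [[318.25848079 133.90794392]]
[-40, 22, 59] [[269.80093781 166.91401281]]
[0, -5, 36] [[318.49142143 191.12748244]]
R z [-0.002 -0.    -1.   ] dir 0.168 dq 0.005 F [ 0.8  0.7 -0.2] t 4.7
TCP in file -0.6 -4.6 182.1
```

View pics/w3.png

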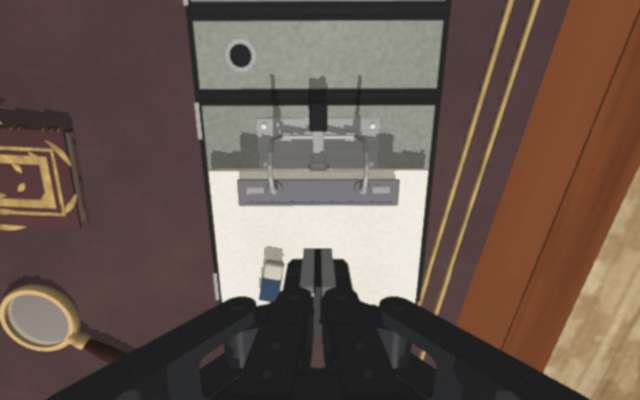

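The lever is down (grip at 318,115). The arch legs at cols 272 and 364 meet the posts at row 187, and the eraser is untouched. Next I'll turn 90° so the slim side of the fingers fits between the legs.

```bash
python3 -m crank '[{"dx":0,"dy":0,"dz":0,"ax":0,"ay":0,"az":0.14,"jaw":1},{"dx":0,"dy":0,"dz":0,"ax":0,"ay":0,"az":0.14,"jaw":1},{"dx":0,"dy":0,"dz":0,"ax":0,"ay":0,"az":0.14,"jaw":1},{"dx":0,"dy":0,"dz":0,"ax":0,"ay":0,"az":0.14,"jaw":1},{"dx":0,"dy":0,"dz":0,"ax":0,"ay":0,"az":0.14,"jaw":1},{"dx":0,"dy":0,"dz":0,"ax":0,"ay":0,"az":0.14,"jaw":1},{"dx":0,"dy":0,"dz":0,"ax":0,"ay":0,"az":0.14,"jaw":1},{"dx":0,"dy":0,"dz":0,"ax":0,"ay":0,"az":0.14,"jaw":1},{"dx":0,"dy":0,"dz":0,"ax":0,"ay":0,"az":0.14,"jaw":1},{"dx":0,"dy":0,"dz":0,"ax":0,"ay":0,"az":0.14,"jaw":1},{"dx":0,"dy":0,"dz":0,"ax":0,"ay":0,"az":0.14,"jaw":1},{"dx":0,"dy":0,"dz":0,"ax":0,"ay":0,"az":0.03,"jaw":1}]' >/dev/null
python3 -m crank '[{"dx":0,"dy":0,"dz":0.03,"ax":0,"ay":0,"az":0,"jaw":1},{"dx":0,"dy":0,"dz":0.03,"ax":0,"ay":0,"az":0,"jaw":1},{"dx":0,"dy":0,"dz":0.03,"ax":0,"ay":0,"az":0,"jaw":1},{"dx":0,"dy":0,"dz":0.02,"ax":0,"ay":0,"az":0,"jaw":1},{"dx":0,"dy":0,"dz":0,"ax":0,"ay":0,"az":0,"jaw":1},{"dx":0,"dy":0,"dz":0,"ax":0,"ay":0,"az":0,"jaw":1},{"dx":0,"dy":0,"dz":0,"ax":0,"ay":0,"az":0,"jaw":1}]'
python3 d.py
```

```text
time_s: 6.6
tcp_pos: [484.6, 296.8, 77.2]
tool_rot: [-3.13, -0.265, -0.003]
ft_force: [0.5, 0.4, -0.7]
width: 0.3
gripper_force: 0.0
R z [ 0.002  0.001 -1.   ] dir -1.402 dq 0.012 F [ 0.5  0.4 -0.7] t 6.6
TCP in file 0.9 -4.4 74.2
```

```bash
python3 -m crank '[{"dx":0,"dy":0,"dz":0.015,"ax":0,"ay":0,"az":0,"jaw":1},{"dx":0,"dy":0,"dz":0.015,"ax":0,"ay":0,"az":0,"jaw":1},{"dx":0,"dy":0,"dz":0.005,"ax":0,"ay":0,"az":0,"jaw":1},{"dx":0,"dy":0,"dz":0.003,"ax":0,"ay":0,"az":0,"jaw":1},{"dx":0,"dy":0,"dz":0.003,"ax":0,"ay":0,"az":0,"jaw":1},{"dx":0,"dy":0,"dz":0.003,"ax":0,"ay":0,"az":0,"jaw":1},{"dx":0,"dy":0,"dz":0.003,"ax":0,"ay":0,"az":0,"jaw":1},{"dx":0,"dy":0,"dz":0,"ax":0,"ay":0,"az":0,"jaw":1}]'
python3 d.py
```

```text
time_s: 7.4
tcp_pos: [484.2, 296.2, 29.4]
tool_rot: [-3.13, -0.265, -0.002]
ft_force: [0.8, 1.9, 0.3]
width: -0.3
gripper_force: 0.5
R z [ 0.001  0.001 -1.   ] dir -1.402 dq 0.01 F [0.8 1.9 0.3] t 7.4
TCP in file 0.5 -4.8 26.4
```

```bash
python3 -m crank '[{"dx":0,"dy":0,"dz":0.002,"ax":0,"ay":0,"az":0,"jaw":1},{"dx":0,"dy":0,"dz":0.002,"ax":0,"ay":0,"az":0,"jaw":1},{"dx":0,"dy":0,"dz":0.001,"ax":0,"ay":0,"az":0,"jaw":1},{"dx":0,"dy":0,"dz":0,"ax":0,"ay":0,"az":0,"jaw":1}]'
python3 d.py
python3 -m crank '[{"dx":0,"dy":0,"dz":0.001,"ax":0,"ay":0,"az":0,"jaw":1},{"dx":0,"dy":0,"dz":0,"ax":0,"ay":0,"az":0,"jaw":1}]'
```

```text
time_s: 7.8
tcp_pos: [484.0, 296.1, 24.1]
tool_rot: [-3.13, -0.265, -0.001]
ft_force: [0.8, 0.4, 1.1]
width: 0.1
gripper_force: 0.6
R z [ 0.  0. -1.] dir -1.402 dq 0.009 F [0.8 0.4 1.1] t 7.8
TCP in file 0.2 -4.9 21.1
time_s: 8.0
tcp_pos: [483.8, 296.1, 23.2]
tool_rot: [-3.13, -0.265, -0.0]
ft_force: [1.8, 0.9, 0.8]
width: 0.1
gripper_force: 0.8
```

One more millimetre, watching the force.

```bash
python3 -m crank '[{"dx":0,"dy":0,"dz":0.0007,"ax":0,"ay":0,"az":0,"jaw":1},{"dx":0,"dy":0,"dz":0,"ax":0,"ay":0,"az":0,"jaw":1}]'
python3 d.py; python3 -m crank '[{"dx":0,"dy":0,"dz":0.0005,"ax":0,"ay":0,"az":0,"jaw":1},{"dx":0,"dy":0,"dz":0,"ax":0,"ay":0,"az":0,"jaw":1}]'
```

```text
time_s: 8.2
tcp_pos: [483.8, 296.0, 23.0]
tool_rot: [-3.13, -0.265, -0.001]
ft_force: [-0.4, 0.5, 4.6]
width: 0.3
gripper_force: 2.5
R z [ 0.001  0.    -1.   ] dir -1.402 dq 0.002 F [-0.4  0.5  4.6] t 8.2
TCP in file 0.1 -5.0 20.0
time_s: 8.4
tcp_pos: [483.8, 296.1, 23.0]
tool_rot: [-3.13, -0.265, -0.001]
ft_force: [-1.0, 0.1, 8.0]
width: 0.2
gripper_force: 4.1
```

The bar is on its stop: z stays at 23.0 while the force rises to 8 N. I'll back off, look and check.

```bash
python3 -m crank '[{"dx":0,"dy":0,"dz":-0.005,"ax":0,"ay":0,"az":0,"jaw":1},{"dx":0,"dy":0,"dz":-0.03,"ax":0,"ay":0,"az":0,"jaw":1},{"dx":0,"dy":0,"dz":-0.045,"ax":0,"ay":0,"az":0,"jaw":1},{"dx":0,"dy":0,"dz":-0.045,"ax":0,"ay":0,"az":0,"jaw":1},{"dx":0,"dy":0,"dz":-0.045,"ax":0,"ay":0,"az":0,"jaw":1},{"dx":0,"dy":0,"dz":-0.045,"ax":0,"ay":0,"az":0,"jaw":1},{"dx":-0.045,"dy":0,"dz":0,"ax":0,"ay":0,"az":0,"jaw":1},{"dx":-0.045,"dy":0,"dz":0,"ax":0,"ay":0,"az":0,"jaw":1},{"dx":0,"dy":0,"dz":0,"ax":0,"ay":0,"az":0,"jaw":1},{"dx":0,"dy":0,"dz":0,"ax":0,"ay":0,"az":0,"jaw":1}]'
python3 - <<'E'
from h import *;import cv2
im=eyes.camera("wrist")[:,:,::-1]
sc=eyes.camera("scene")[190:340,170:370,::-1]
cv2.imwrite("pics/f.png",np.hstack([cv2.resize(im,(400,250)),cv2.resize(sc,(333,250),interpolation=cv2.INTER_CUBIC)]))
E
```

```text
time_s: 9.4
tcp_pos: [393.7, 280.5, 237.1]
tool_rot: [3.13, 0.266, -0.0]
ft_force: [0.2, -0.1, 0.7]
width: -0.5
gripper_force: 0.0
```

View pics/f.png

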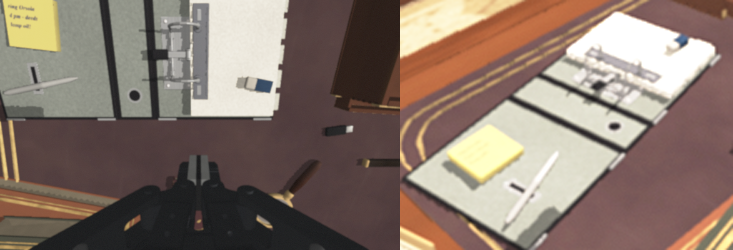

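The final pictures show the lever down (157,55 on the left), the arch shut on the posts and the bar flat on the pages (201,50). The pad, pen, eraser and stick lie where they were.

```bash
python3 -c "
from workcell import workorder
print(workorder.job_done())"
```

```text
the job is handed in; nothing more can be done
None
```

The job is handed in at about 9.5 s, with no verdict returned: the lever is snapped down with the arch shut, the compressor bar was pressed to its stop on the pages (8 N), and the small things look undisturbed in the last pictures.

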